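# Seat the grinding cup in the spice grinder and hold it down

## Task

Pick up the lidded steel grinding cup, bring it upright over the grinder base, turn it until the four lugs of its foot mesh with the slots of the drive in the base, and push it fully home. This grinder runs only while the cup is pressed down against its spring, so finish with the hand still gripping the cup and pressing it all the way down; do not let go. Leave the pepper jar and the teaspoon where they are.

Things in the scene. Friction and masses are not known exactly. Their poses are not given: they have to be found in the camera images.
- cup_mid (a point): Centre, half-way up, of the loose grinding cup (closed round beaker, 110 mm tall, about 0.25 kg) that stands upright; z is up its axis. From the underside: black foot with lugs 0 to 38 mm; plain steel cylinder 54 mm in diameter 41 to 98 mm up, the place to grip; black lid, 49 mm in diameter, to 110 mm, with a cross of steel ribs on top in line with the lugs of the foot.
- cup_foot (a point): Centre of the underside of the cup's foot, 55 mm below cup_mid, same axes. Four lugs point along its +x, -x, +y and -y (so it looks the same every quarter turn); each is 9 mm wide with a rounded lower edge, reaches 24 mm from the axis and is 27 mm high.
- grinder_base: Fixed black round housing; origin at the centre of its underside, on the worktop, z up. 120 mm in diameter at the bottom, 92 mm at the top, 70 mm tall. In its top is a round well on the axis: steel rim flared from 64 mm diameter (70 mm up) to 52 mm (61 mm up), then a bore 50.4 mm in diameter down to the floor, 35 mm up. The drive in the well has its own angle.
- drive_mouth (a point): Point on the well's axis, level with the tops of the grey drive's four teeth, 50 mm above the worktop. Slots 12 mm wide run along this frame's x and y (z up). The drive turns only stiffly (0.3 N m). Unmeshed, the lugs stand on the teeth, cup_foot level with this point; meshed, the foot meets the sprung pin 6.5 mm lower and is home on the floor 15 mm below this point.
- switch_pin (a joint): Travel in m of the sprung steel pin on the well's axis, pushed down by the cup's foot: 0 is up, 0.0085 fully down, which is when the cup is home. The spring gives from about 5 N and takes about 11 N at the end; it is stronger than the cup's weight and lifts the cup again when the push is taken away.
- pepper_mid (a point): Centre of a loose jar of pepper with a white cap, 41 mm in diameter, 105 mm tall, standing on the worktop behind the task's things. A bystander.
- teaspoon: Loose teaspoon, 130 mm long, lying on the worktop at the front left; origin on its underside in the middle. A bystander.
Not all that is in view belongs to the job. Leave any green or purple look-alike of the part that bears cup_mid alone.

How it is judged:
On the way, in this order (a step that is already met when the one before it is completed fails the run):
1. the cup is brought upright over the mouth of the grinder base (horizontal distance between cup_mid and drive_mouth below 0.03 m and z of cup_mid in the frame of drive_mouth above 0.06 m and angle between cup_mid's own z axis and vertical below 0.3 rad), for 0.05 s.
2. the lugs are meshed and the cup is pushed home against the spring (horizontal distance between cup_mid and drive_mouth below 0.005 m and z of cup_mid in the frame of drive_mouth below 0.0425 m and value of joint switch_pin above 0.006 m), for 0.2 s.
At the end, for the whole second after the job is handed in: The cup stands upright (within 0.08 rad) in the grinder base, on its axis within 5 mm, lugs meshed and pushed home to within 2.5 mm, the sprung pin pressed by more than 6 of its 8.5 mm, and the fingers still hold the cup (more than 3 N) (all of step 2 and angle between cup_mid's own z axis and vertical below 0.08 rad and contact force between the fingers and cup above 3 N); the arm keeps its last pose, push and grip.
It fails at once if the pepper jar or teaspoon is shifted by more than 40 mm (distance of any of pepper_mid, teaspoon from where it was at the start of the episode above 0.04 m).
It also fails if it takes over 48 s, if anything falls off the work surface, if the arm or the gripper's body presses on something with over 40 N, if the wrist force passes 120 N, or if a joint passes its speed limit or range.

## Robot

A 7-joint arm with a two-finger parallel gripper is mounted at the origin on a cart in front of the work surface, level with it; the furniture and walls round the work are solid. World frame = base frame: x ahead of the robot, y to its left, z up, the work surface at z = 0. Lengths are in m, angles in rad, forces in N, time in s.
With the tool pointing down it reaches from about 0.4 to 0.9 m from the base axis. Payload 5.5 kg.
Tool frame: the origin (TCP) lies midway between the tips of the shut fingers; the grasp point (between the pads) lies 19 mm behind it (manip.grip_depth is the distance from the TCP to the grasp point, in m); z points along the fingers, y is the line along which they close (so a half turn about z gives the same grasp; the last joint's range is limited). The gripper opens to 92 mm and grips with 3 to 60 N. Pads are 19 mm wide; open, the fingers measure 130 mm over their backs; the gripper's body (75 mm by 190 mm) begins 47 mm behind the grasp point.
Start: joints at [1.398, 0.501, -0.427, 1.55, 0.221, 1.138, -0.21], TCP at [0.274, -0.589, 0.227] pointing down, gripper open.
Joint ranges: [-2.88, 2.88], [-0.31, 2.03], [-1.54, 1.56], [0.2, 2.42], [-1.41, 4.55], [0.19, 2.02], [-2.57, 2.57]. Speed limits (rad/s): [2.57, 2.57, 3.14, 3.14, 3.14, 3.14, 3.14].

## Interface

Orientations are given as a unit quaternion [x, y, z, w].
In Python, from bench import manip, effector, viewer gives the robot as it stands. Calls block until the motion is done:
- manip.move_pose(position, orientation): joint-space move of the TCP to a pose.
- manip.servo_line(position, ori=None, vel=0.15): straight line of the TCP; ori=None keeps the orientation; vel is the mean speed in m/s.
- manip.movej(angles): joint-space move.
- effector.open_jaws() and effector.close(f_grip=None): open the fingers fully, or close them until they stop; f_grip is the grip in N (None keeps the last).
- manip.sleep(seconds).
- manip.solve_ik(position, orientation): joint angles nearest the present ones, or None.
- viewer.get_image(name): name is "scene" or "top" or "wrist"; returns the picture (400x640x3 uint8, red, green, blue); there is no depth.
- viewer.get_calibration(name): a dict with "vfov" (degrees; the focal length in pixels is half the picture's height over the tangent of half this angle, whatever the lens; pixels are square), "cx", "cy" (the principal point, pixels), "eye" and "attitude" of the camera in the world. Camera axes: x right, y down, z forward; pixel columns grow to the right and rows downward; lengths in m; the calibration is good to about 2 mm. The wrist camera is an equidistant fisheye: a pixel r from the principal point sees the ray r / f radians off the axis. A picture is of the moment at which its call begins: read the wrist's pose just before it. get_calibration takes no time and is no camera call; for the wrist camera it gives the pose at the moment of the call.
A pose or a line that the arm cannot do raises manip.PlanningError and nothing moves.
- manip.hand_in(): hands the job in; it is judged then, once.
Readings, each from a call of its own:
- manip.current_clock(): time.
- manip.current_q(): joint angles.
- manip.current_joint_velocities(): joint speeds.
- manip.current_tau(): joint torques, N m.
- manip.current_tool_pos(): TCP position.
- manip.current_tcp_rot(): TCP orientation.
- manip.current_force(): force on the tool from outside, world axes, zero at the start.
- manip.current_wrist_torque(): the same for the moment, N m.
- manip.current_finger_gap(): finger opening in m.
- manip.current_gripper_force(): force on a finger pad.
Only numpy, scipy, OpenCV 4.12 (cv2) and the standard library are available. Lean on these libraries where they do the work, as an engineer would, in place of code of your own. Each camera call takes 0.05 s, during which the arm holds its last target. There are 200 camera calls.

## Working session

There is one attempt and no reset: what is moved stays moved. The work goes in short steps, each a Python script; the robot and the scene stay as the last script left them, time stands still between calls to the robot, and variables do not carry over. Pictures are saved under pics/ and viewed, at most 10 in all, crops included, and the job is handed in when it is done.

```bash
ls; mkdir -p pics
python3 - <<'E'
from bench import manip, effector, viewer
import cv2
for n in ["scene","top"]:
    im=viewer.get_image(n); cv2.imwrite(f"pics/{n}0.png",im[:,:,::-1]); print(n,viewer.get_calibration(n))
print(manip.current_clock(),manip.current_tcp_rot(),manip.grip_depth)
E
```

```text
pics
scene {'vfov': 47.62731306591551, 'cx': 315.0517398813884, 'cy': 201.8940826534321, 'eye': array([-0.07019223,  0.96766798,  0.70225887]), 'attitude': array([-0.24361739,  0.83533338, -0.47149713,  0.14338465])}
top {'vfov': 50.648087366625546, 'cx': 320.86368444774513, 'cy': 207.36587275715905, 'eye': array([0.38008078, 0.07609851, 1.05754081]), 'attitude': array([ 0.70971728, -0.70091524,  0.05627934, -0.04303311])}
0.1 [ 9.76353685e-01  2.16177544e-01 -1.62988410e-04 -8.51674299e-04] 0.0188
```

View pics/scene0.png

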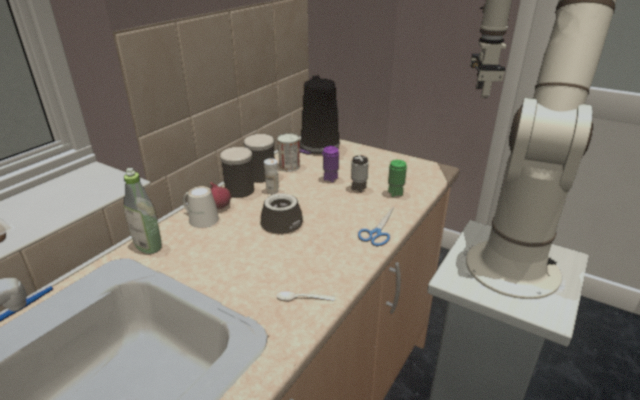

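View pics/top0.png

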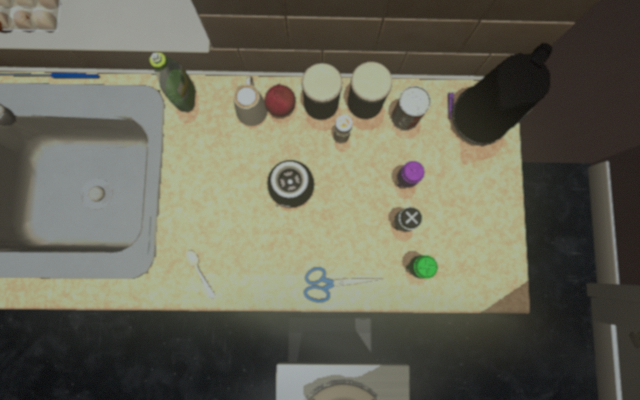

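The cup could be the steel one with a cross on its lid at top-view pixel (410,218), the purple one at (411,173), the green one at (425,266) or the canister at (410,107). By the description it is (410,218). The base is at (290,183), the pepper jar at (343,128) and the spoon at (200,273). I'll check the cup and base in close crops.

Run:
```python
import cv2,numpy as np
im=cv2.imread("pics/top0.png")
a=cv2.resize(im[190:245,380:440],(400,367),interpolation=cv2.INTER_CUBIC)
b=cv2.resize(im[155:210,260:320],(400,367),interpolation=cv2.INTER_CUBIC)
cv2.imwrite("pics/crop0.png",np.hstack([a,b]))
```

```text
(no output)
```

View pics/crop0.png

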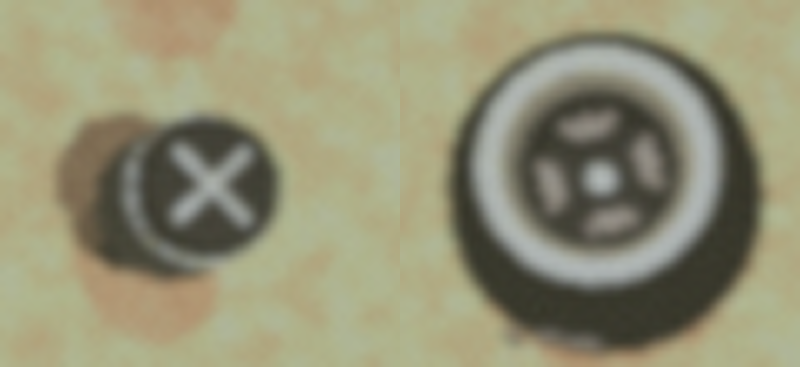

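```bash
cat > h.py <<'E'
import numpy as np, cv2
from scipy.spatial.transform import Rotation as R
from bench import manip, effector, viewer
def ray(c,u,v,fish=False):
    f=200/np.tan(np.radians(c["vfov"])/2); x=np.array([u-c["cx"],v-c["cy"]])/f
    if fish:
        r=np.linalg.norm(x); d=np.r_[x*np.sin(r)/max(r,1e-9),np.cos(r)]
    else: d=np.r_[x,1]
    return R.from_quat(c["attitude"]).apply(d)
def hit(c,u,v,z,fish=False):
    d=ray(c,u,v,fish); return c["eye"]+d*(z-c["eye"][2])/d[2]
def proj(c,P,fish=False):
    f=200/np.tan(np.radians(c["vfov"])/2)
    p=R.from_quat(c["attitude"]).inv().apply(np.asarray(P)-c["eye"])
    if fish:
        r=np.hypot(p[0],p[1]); th=np.arctan2(r,p[2]); k=f*th/max(r,1e-9)
        return np.array([c["cx"]+p[0]*k,c["cy"]+p[1]*k])
    return np.array([c["cx"]+f*p[0]/p[2],c["cy"]+f*p[1]/p[2]])
def down(yaw): # tool z down, tool y (closing line) at angle yaw in the world
    y=np.array([np.cos(yaw),np.sin(yaw),0]); z=np.array([0,0,-1.])
    return R.from_matrix(np.c_[np.cross(y,z),y,z]).as_quat()
def yaw_of(q): y=R.from_quat(q).apply([0,1,0]); return np.arctan2(y[1],y[0])
def bear(c,a,b,z,fish=False):
    d=hit(c,*b,z,fish)-hit(c,*a,z,fish); return np.degrees(np.arctan2(d[1],d[0]))
E
python3 - <<'E'
from h import *
c=viewer.get_calibration("top"); s=400/60
A=lambda x,y:(380+x/s-.43,190+y/s-.43)
B=lambda x,y:(260+(x-400)/s-.43,155+y/s-.43)
print("cup",hit(c,*A(210,188),.11), [bear(c,A(*p),A(*q),.11)%90 for p,q in [((170,147),(253,228)),((250,150),(172,222))]])
print("base",hit(c,*B(597.5,164),.07),"teeth",hit(c,*B(599,173.5),.05))
print([(bear(c,B(*p),B(*q),.05)+45)%90 for p,q in [((587,124),(610,220)),((550,188),(650,162))]])
print("pepper",hit(c,343,122,.105)); print("purple",hit(c,412,172,.11),"green",hit(c,426,266,.11)); print("spoon",hit(c,200,273,0))
print("yaw",yaw_of(manip.current_tcp_rot()), viewer.get_calibration("wrist"))
E
```

```text
cup [ 0.49330606 -0.14567229  0.11      ] [np.float64(45.4859707508771), np.float64(42.695831907448394)]
base [0.58664922 0.13443621 0.07      ] teeth [0.58731675 0.13499649 0.05      ]
[np.float64(59.42669407293849), np.float64(60.7478811880907)]
pepper [0.71796324 0.00926811 0.105     ]
purple [ 0.59939892 -0.14982687  0.11      ] green [ 0.38538087 -0.17708967  0.11      ]
spoon [0.36270451 0.35257481 0.        ]
yaw -1.135000653171243 {'vfov': 65.70646984690485, 'cx': 322.06860110622245, 'cy': 196.3230141324493, 'eye': array([ 0.33709226, -0.55987798,  0.38453792]), 'attitude': array([ 0.83560072, -0.53289188, -0.07247298,  0.11200603])}
```

Run:
```python
from h import *
for n,p,dx in [("wc",(.493,-.146,.24),0),("wb",(.575,.12,.24),0)]:
    manip.move_pose(p,down(-np.pi/2 if n=="wc" else np.radians(-74)))
    c=viewer.get_calibration("wrist"); im=viewer.get_image("wrist")
    np.save(f"pics/{n}.npy",np.array([c],dtype=object),allow_pickle=True)
    cv2.imwrite(f"pics/{n}.png",im[:,:,::-1])
    print(manip.current_clock(),manip.current_q().round(2),c["eye"])
    print(proj(c,(.4933,-.1457,.11),True),proj(c,(.587,.1348,.05),True))
a=cv2.imread("pics/wc.png");b=cv2.imread("pics/wb.png")
cv2.imwrite("pics/both.png",cv2.resize(np.vstack([a,b]),(480,600)))
```

```text
1.95 [ 0.81  0.27 -0.67  1.87  0.19  1.07 -1.51] [ 0.56247105 -0.14833127  0.39869123]
[319.48791869 186.22075935] [107.68788152 109.04159541]
3.075 [ 0.36  0.46 -0.8   1.69  0.36  1.15 -1.84] [0.64219175 0.13623165 0.39827391]
[501.21980975 301.68307223] [309.65822439 160.32734475]
```

View pics/both.png

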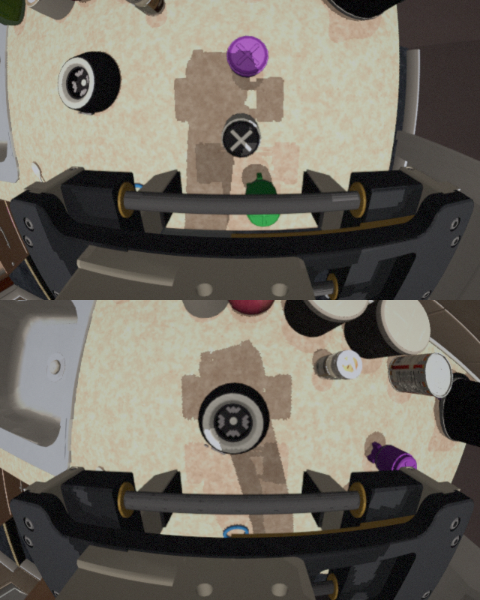

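The choice holds: the steel cup with the cross is at wrist pixel (321,183), and the purple and green ones lie on either side of it. The base well is at (311,161). Both are within about 3 px of my estimates. I'll enlarge both to refine.

Run:
```python
import cv2,numpy as np
a=cv2.imread("pics/wc.png")[153:213,290:350];b=cv2.imread("pics/wb.png")[121:201,270:350]
f=lambda i:cv2.resize(i,(400,400),interpolation=cv2.INTER_CUBIC)
cv2.imwrite("pics/crop1.png",np.hstack([f(a),f(b)]))
```

```text
(no output)
```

View pics/crop1.png

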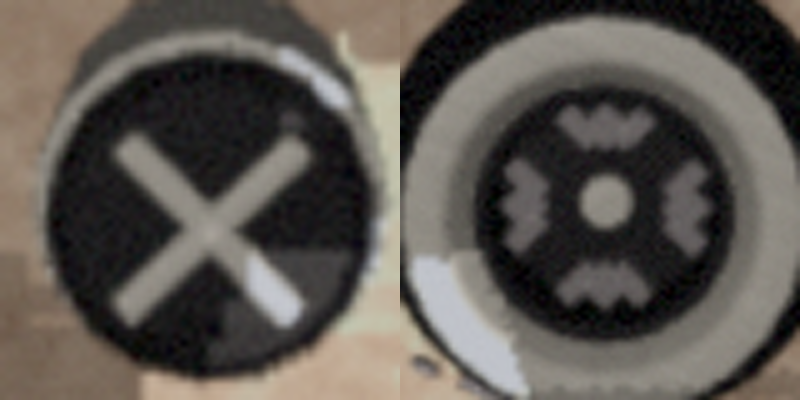

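Run:
```python
from h import *
cw=np.load("pics/wc.npy",allow_pickle=True)[0]; cb=np.load("pics/wb.npy",allow_pickle=True)[0]
A=lambda x,y:(290+x/6.667-.43,153+y/6.667-.43)
B=lambda x,y:(270+(x-400)/5-.4,121+y/5-.4)
print("cup",hit(cw,*A(210.5,231),.11,True),[bear(cw,A(*p),A(*q),.11,True)%90 for p,q in [((128,143),(290,312)),((130,315),(298,148))]])
print("base",hit(cb,*B(604.5,206),.05,True),[(bear(cb,B(*p),B(*q),.05,True)+45)%90 for p,q in [((605,127),(603,287)),((525,204),(685,207))]])
for y in(-90,90):
  print(y,[manip.solve_ik(p,down(np.radians(y+d))) for p,d in [((.493,-.146,.06),0),((.587,.135,.1),16)]])
```

```text
cup [ 0.49231217 -0.14728363  0.11      ] [np.float64(42.81348533481014), np.float64(45.5143841603892)]
base [0.58562113 0.13342821 0.05      ] [np.float64(59.66899695467541), np.float64(59.53236025546882)]
-90 [array([ 0.730812  ,  0.54697724, -0.61111178,  2.00556799,  0.46474542,
        0.72862009, -1.73715447]), array([ 0.25048612,  0.64158183, -0.70784422,  1.76673798,  0.50899545,
        0.92483384, -1.96614174])]
90 [array([ 1.13370642,  0.88258061, -1.22442487,  1.99460633,  0.99548243,
        1.04694843,  0.99341622]), array([ 0.57095581,  1.00962511, -1.32355942,  1.75722447,  1.0375548 ,
        1.26375258,  0.81984144])]
```

Run:
```python
from h import *
q=down(-np.pi/2); x,y=.4926,-.1467
manip.move_pose((x,y,.19),q)
manip.servo_line((x,y,.059),q,vel=.12)
effector.close(40); manip.sleep(.2)
print("gap",manip.current_finger_gap(),manip.current_gripper_force(),manip.current_force())
manip.servo_line((x,y,.2),q,vel=.15)
q2=down(np.radians(-90+15.6))
manip.move_pose((.586,.134,.2),q2)
manip.sleep(.3)
print("gap",manip.current_finger_gap(),manip.current_gripper_force(),manip.current_force(),manip.current_wrist_torque(),manip.current_clock(),manip.current_tool_pos())
c=viewer.get_calibration("wrist"); im=viewer.get_image("wrist")[:,:,::-1]
np.save("pics/wg.npy",np.array([c],dtype=object),allow_pickle=True)
cv2.imwrite("pics/wg.png",im)
t=viewer.get_image("top")[:,:,::-1]; cv2.imwrite("pics/tg.png",t)
p=proj(c,(.586,.134,.251),True); print(p)
u,v=int(p[0]),int(p[1]); v0=max(v-80,0);cr=im[v0:v0+160,u-80:u+80];print(u-80,v0)
cv2.imwrite("pics/cropg.png",cv2.resize(cr,(600,600),interpolation=cv2.INTER_CUBIC))
```

```text
gap 0.053257818152140396 39.997919377639164 [-0.70270198  0.29154327  1.3159999 ]
gap 0.05335244924287533 39.99437495334526 [-0.8654161   0.81778488 -2.64634789] [-0.02614578  0.03903997  0.02332514] 8.8333 [0.58624163 0.13247002 0.20007762]
[317.25754201 290.09168487]
237 210
```

View pics/cropg.png

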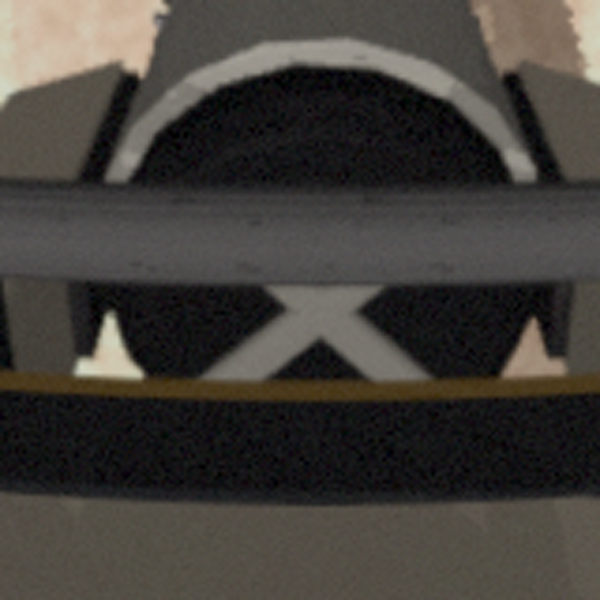

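The cup is held, and its cross is visible at about crop (322,305) with arms to (245,368) and (395,368). I'll compute the rib angle and the offset.

Run:
```python
from h import *
c=np.load("pics/wg.npy",allow_pickle=True)[0]
G=lambda x,y:(237+x/3.75-.4,210+y/3.75-.4)
z=.251
print(hit(c,*G(322,305),z,True),[bear(c,G(322,305),G(*p),z,True)%90 for p in [(245,368),(395,368)]])
print(manip.current_tool_pos(),np.degrees(yaw_of(manip.current_tcp_rot())),R.from_quat(manip.current_tcp_rot()).apply([0,0,1]))
```

```text
[0.58616818 0.13184432 0.251     ] [np.float64(60.50779683970799), np.float64(58.85323742822159)]
[0.58616253 0.1331843  0.20012161] -74.4704991422956 [ 2.59540736e-04 -2.73404954e-04 -9.99999929e-01]
```

Run:
```python
from h import *
q=down(np.radians(-90+15.6)); t=np.array([.586,.1342])
f0=manip.current_force()
manip.servo_line((*t,.14),q,vel=.1)
for z in (.125,.118,.112,.108,.104,.101,.098,.096,.094,.092):
    manip.servo_line((*t,z),q,vel=.03); manip.sleep(.1)
    p=manip.current_tool_pos();f=manip.current_force()-f0
    print(z,p.round(4),f.round(1),manip.current_wrist_torque().round(2),round(manip.current_clock(),2))
    if np.linalg.norm(f)>28: break
```

```text
0.125 [0.5861 0.1343 0.1252] [ 0.4 -1.3 -1. ] [ 0.01 -0.02 -0.02] 10.43
0.118 [0.586  0.1343 0.118 ] [ 0.6 -0.9  0.8] [ 0.06  0.01 -0.02] 10.92
0.112 [0.5859 0.1343 0.1119] [-0.1 -1.  -0.1] [-0.03  0.05 -0.  ] 11.37
0.108 [0.586  0.1343 0.1079] [ 0.  -0.9 -0.7] [-0.03  0.09  0.01] 11.75
0.104 [0.586  0.1343 0.1039] [-0.1 -0.7 -0.4] [0.   0.11 0.03] 12.13
0.101 [0.5863 0.1343 0.1014] [-0.1 -2.3  4.1] [-0.15  0.27 -0.01] 12.48
0.098 [0.5863 0.1343 0.0983] [-1.5 -1.5  7.4] [-0.32  0.29 -0.02] 12.83
0.096 [0.5863 0.1343 0.0964] [-1.7 -1.9  7.5] [-0.32  0.44  0.05] 13.18
0.094 [0.5864 0.1343 0.0946] [-1.6 -0.9  9.9] [-0.33  0.51  0.01] 13.53
0.092 [0.5867 0.1344 0.094 ] [-5.  -3.7 19.9] [-0.69  1.28  0.06] 13.88
```

Run:
```python
from h import *
manip.sleep(.5)
print(manip.current_tool_pos().round(4),manip.current_force().round(1),manip.current_gripper_force(),manip.current_finger_gap())
im=viewer.get_image("scene")[:,:,::-1]; cv2.imwrite("pics/end.png",cv2.resize(im[100:300,200:440],(720,600)))
```

```text
[0.5866 0.1344 0.094 ] [-5.3 -2.3 15.9] 40.00822013253014 0.05362220969273172
```

View pics/end.png

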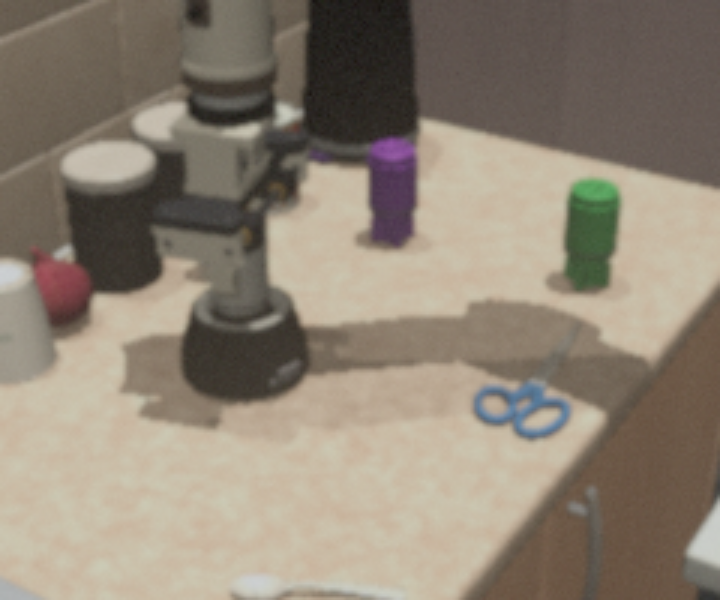

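The cup is deep in the base at crop (245,290), upright and still gripped. The forces match the pin being fully down and the cup on the floor of the well.

```bash
python3 -c "
from bench import manip
print(manip.hand_in())"
```

```text
the job is handed in; nothing more can be done
None
```

I handed the job in with the cup meshed and pressed home in the grinder base, the hand still gripping it at 40 N and pressing down at about 16 N; the run took about 15 s, and the judge's verdict was not shown.

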